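# Hold the tablet dispenser's chute open

### The arm

A 6-joint arm with a two-finger parallel gripper is mounted at the origin on the work surface. World frame = base frame: x ahead of the robot, y to its left, z up, the work surface at z = 0. Lengths are in m, angles in degrees, forces in N, time in s.
With the tool pointing down it reaches from about 0.25 to 0.725 m from the base axis. Payload 9.7 kg.
Tool frame: the origin (TCP) lies midway between the tips of the shut fingers; the grasp point (between the pads) lies 19 mm behind it; z points along the fingers, y is the line along which they close (so a half turn about z gives the same grasp; the last joint's range is limited). The gripper opens to 85 mm and grips with 20 to 120 N. Pads are 22 mm wide; open, the fingers measure 114 mm over their backs; the gripper's body (76 mm by 85 mm) begins 54 mm behind the grasp point. The pads swing forward as they close: fully open they stand 13 mm farther back than shut.
Start: joints at [76.891, 4.979, 10.078, 95.1, 0, 90], TCP at [0.125, 0.536, 0.231] pointing down, gripper open.
Joint ranges: [-179.16, 179.16], [-48.56, 103.87], [-65.8, 70.77], [-126.05, 130.52], [-82.76, 87.17], [-180, 180]. Speed limits (degrees/s): [127.2, 127.2, 147.25, 180, 180, 180].

### API

Orientations are given as [roll, pitch, yaw] about the fixed x, y, z axes, in that order (R = Rz(yaw) Ry(pitch) Rx(roll)).
In Python, from workcell import bot gives the robot as it stands.
- The arm moves only by the shell command python3 -m crank 'ROWS' [FORCE]. ROWS is JSON, a list of rows, each an object with "gripper": the finger opening in mm, from 0 to 85.4; "travel": the shift along the tool's x, y, z in mm, a list of three; "twist": the turn, a rotation vector about the tool's x, y, z in rad, a list of three. In form: [{"gripper": gripper, "travel": [tx, ty, tz], "twist": [rx, ry, rz]}, ...]. A call has 1 to 12 rows; each row shifts and turns the commanded pose from where the row before left it, along the tool's axes as they then stand; what a row does not reach is not made up. A row lasts 1/8 s, in which the tool goes at most 62.5 mm and 10.7 degrees, less where a joint would pass 70% of its speed; a pose out of reach is approached as far as the arm can. A call is refused whole if a number of a shift passes 62.5 or a number of a turn 0.188, either way. A call with a gripper value outside its range is refused whole. The fingers move at their own pace and stop on an object; FORCE is the grip in N (left out, the last holds). Time passes only in rows, so rows that do not move let the fingers close. It gives the time, the measured TCP pose, the force, the opening and the grip force at its end, in the units of the state.
- bot.get_obs(): the state, without advancing time (a new reading comes with each control period).
- bot.camera(name): name is "side" or "top" or "wrist"; returns the picture (400x640x3 uint8, red, green, blue); there is no depth.
- bot.calibration(name): a dict with "vfov" (degrees; the focal length in pixels is half the picture's height over the tangent of half this angle, whatever the lens; pixels are square), "cx", "cy" (the principal point, pixels), "k1" (the pictures are not rectified: a ray, as slopes to the right and down, at radius r is drawn at 1 + k1 r^2 times it, then the intrinsics apply), "camera_from_world" (4x4, takes a point from world to camera coordinates). Camera axes: x right, y down, z forward; pixel columns grow to the right and rows downward; lengths in m; the calibration is good to about 2 mm. A picture is of the moment at which its call begins: read the wrist's pose just before it. calibration takes no time and is no camera call; for the wrist camera it gives the pose at the moment of the call.
- bot.job_done(): hands the job in; it is judged then, once.
The state is a dict: "time": time; "q": joint angles; "qd": joint speeds; "joint_efforts": joint torques, N m; "ee_pos": TCP position; "tcp_rot": TCP orientation; "wrist_force": force on the tool from outside, world axes, zero at the start; "torque": the same for the moment, N m; "opening": finger opening in m; "grasp_force": force on a finger pad.
Only numpy, scipy, OpenCV 4.12 (cv2) and the standard library are available. Lean on these libraries where they do the work, as an engineer would, in place of code of your own. Each camera call takes 0.05 s, during which the arm holds its last target. There are 200 camera calls.

### The job

The empty tablet dispenser on the cabinet needs brushing out: first turn the bar-shaped portion dial on its top anticlockwise (seen from above) to its end stop. Then press the spring lever's pad down until the lever arm is level, which opens the chute, and keep it there: finish while still holding the lever level with the fingers. Never push the lever on down to its bottom stop, and leave the things standing around the dispenser where they are.

Things in the scene. Friction and masses are not known exactly. Their poses are not given: they have to be found in the camera images.
- dispenser: white plastic tablet dispenser, fixed to the cabinet: a block 120 (x) by 290 (y) by 60 mm high with, along y, three things on its top: the dial on a small raised boss (+y end), a low round clear hopper (72 mm across, top 130 mm above the cabinet, at x = 20, y = 0) and the lever (-y end). Origin: centre of the block's underside. z up; its front with the chute faces its -x, roughly towards the robot; its yaw varies.
- dial (a joint): angle of the portion dial (rad): 0 at the anticlockwise end stop, growing as it is turned clockwise seen from above (limit 2.2). It turns about the vertical with light friction (0.03 N m) and stays where it is left. At 0 its grip bar lies along the dispenser's x axis.
- dial_grip (a point): point on the dial's vertical axis at the height to grip. The dial is a grey disc 44 mm across with an upright grip bar on it, 42 mm long, 14 mm wide and standing 30 mm above the disc; this point is 112 mm above the cabinet, 7 mm below the bar's top and 23 mm above the disc. Axis at dispenser x = 0, y = 105 mm.
- lever (a joint): angle of the spring lever (rad): 0 released, with its arm raised 0.44 rad above horizontal; it grows as the pad is pressed down; 0.44 is level; bottom stop at 0.80. The spring returns it at once when let go: pressing at the pad's centre takes about 2 N to start, about 5.5 N at level and about 8.5 N at the bottom stop.
- lever_pad (a point): centre of the upper face of the lever's flat grey pad (44 mm along the arm by 46 mm wide, 10 mm thick), at the free end of the lever's steel arm. It is 100 mm from the pivot along the arm and 5 mm above the arm's centre line; it moves with the lever. Released it stands about 152 mm above the cabinet; with the arm level, 110 mm.
- lever_pivot (a point): centre of the lever's horizontal hinge pin, along the dispenser's y axis, at dispenser x = 45, y = -100, 105 mm above the cabinet. From it the arm runs towards the dispenser's -x (its front).
- organizer: bystander: pink plastic pill organizer with seven flaps, 36 x 154 x 24 mm, behind the dispenser. Origin at the centre of its underside.
- brown_bottle: bystander: brown glass bottle with a black screw cap, 48 mm across, 100 mm high, behind the lever's end. Origin at the centre of its underside.
- cup: bystander: white ceramic cup, 76 mm across, 85 mm high, beside the dial's end. Origin at the centre of its underside.
- glasses_case: bystander: black plastic reading-glasses case, 155 x 58 x 36 mm, beside the lever's end. Origin at the centre of its underside.

How it is judged (in metres and radians):
On the way, in this order (a step that is already met when the one before it is completed fails the run):
1. the dial is at its anticlockwise end stop (value of joint dial below 0.1 rad), for 0.2 s.
2. the lever arm is pressed level (value of joint lever between 0.32 and 0.56 rad), for 0.3 s.
At the end, for the whole second after the job is handed in: The dial is within 0.1 rad of its anticlockwise end stop (joint 0), and the fingers hold the lever still with its arm level: joint 0.44 plus or minus 0.12 rad, fingers pressing with more than 2.5 N; the four things around have moved less than 30 mm (all of step 2 and value of joint dial below 0.1 rad and velocity of joint lever between -0.15 and 0.15 rad/s and contact force between the fingers and dispenser above 2.5 N and distance of each of organizer, brown_bottle, cup, glasses_case from where it was at the start of the episode below 0.03 m); the arm keeps its last pose, push and grip.
It fails at once if the lever is pushed down to its bottom stop (value of joint lever above 0.74 rad).
It fails at once if the organizer is displaced by more than 30 mm or tipped over (distance of organizer from where it was at the start of the episode above 0.03 m or angle between organizer's own z axis and vertical above 0.5 rad).
It fails at once if the brown bottle is displaced by more than 30 mm or tipped over (distance of brown_bottle from where it was at the start of the episode above 0.03 m or angle between brown_bottle's own z axis and vertical above 0.5 rad).
It fails at once if the cup is displaced by more than 30 mm or tipped over (distance of cup from where it was at the start of the episode above 0.03 m or angle between cup's own z axis and vertical above 0.5 rad).
It fails at once if the glasses case is displaced by more than 30 mm or tipped over (distance of glasses_case from where it was at the start of the episode above 0.03 m or angle between glasses_case's own z axis and vertical above 0.5 rad).
It also fails if it takes over 48 s, if anything falls off the work surface, if the arm or the gripper's body presses on something with over 40 N, if the wrist force passes 120 N, or if a joint passes its speed limit or range.

## Working session

There is one attempt and no reset: what is moved stays moved. The work goes in short steps, Python scripts to look and compute and a shell command to move; the robot and the scene stay as the last step left them, time stands still between calls to the robot, and variables do not carry over. Pictures are saved under pics/ and viewed, at most 10 in all, crops included, and the job is handed in when it is done.

```bash
mkdir -p pics
python3 - <<'E'
from workcell import bot
import cv2,numpy as np
o=bot.get_obs();print(o)
for n in("top","side"):
    im=bot.camera(n);cv2.imwrite(f"pics/{n}0.png",im[:,:,::-1]);c=bot.calibration(n);print(n,c)
E
```

```text
{'time': 0.0, 'q': array([7.68903571e+01, 5.01124731e+00, 1.00316561e+01, 9.50993796e+01,
       1.32214295e-03, 9.00006738e+01]), 'qd': array([-0.04716895,  0.02720357, -0.06398033, -0.05569191,  0.08767974,
       -0.01556566]), 'joint_efforts': array([-2.02882962e-03, -5.20390463e+01,  4.64801931e+01,  1.63110526e-02,
       -2.15892840e-05,  3.09223090e-06]), 'ee_pos': array([0.12468642, 0.53542878, 0.2305566 ]), 'tcp_rot': array([-1.79921029e+02, -1.32121306e-03,  1.66889682e+02]), 'wrist_force': array([ 0.3160773 , -0.5923155 ,  1.06497414]), 'torque': array([-0.03424096,  0.00059799,  0.03696451]), 'grasp_force': 0.0, 'opening': 0.08520428350251191}
top {'vfov': 57.04026495899622, 'cx': 318.8479974273934, 'cy': 201.9556258734593, 'k1': -0.08263063286468796, 'camera_from_world': array([[ 0.00866911, -0.99993868,  0.00689115,  0.01218787],
       [-0.98527826, -0.00971827, -0.17068186,  0.64043251],
       [ 0.17073836, -0.00531004, -0.98530209,  0.97695662],
       [ 0.        ,  0.        ,  0.        ,  1.        ]])}
side {'vfov': 46.963293089737455, 'cx': 314.16072559124416, 'cy': 200.46945755271494, 'k1': -0.11059363847464256, 'camera_from_world': array([[ 0.85659865, -0.51595924,  0.00498141, -0.54294986],
       [-0.37669672, -0.63193345, -0.67731802,  0.34642061],
       [ 0.35261641,  0.57831322, -0.73567349,  1.11559309],
       [ 0.        ,  0.        ,  0.        ,  1.        ]])}
```

View pics/top0.png

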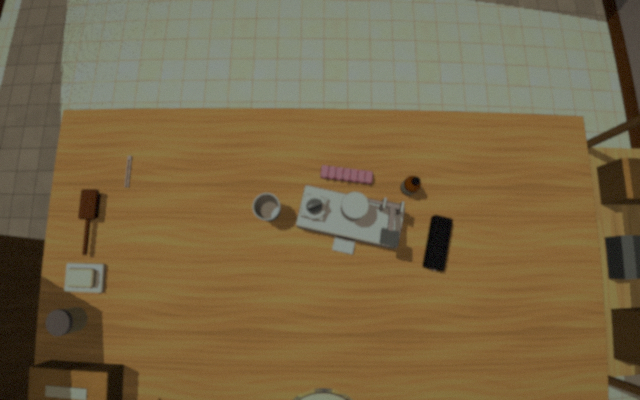

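View pics/side0.png

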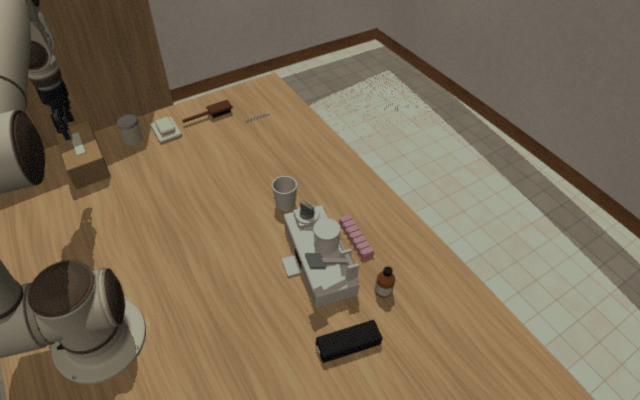

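The top view shows the dispenser at about (350,217), with the dial at (315,207) and the lever pad at (390,237). The cup is at (267,207), the case at (438,243), the bottle at (412,185) and the organizer at (347,175). I'll zoom in to measure.

```bash
cat > h.py <<'E'
from workcell import bot
import cv2,numpy as np
def cal(n):
    c=bot.calibration(n);f=200/np.tan(np.radians(c["vfov"]/2));K=np.array([[f,0,c["cx"]],[0,f,c["cy"]],[0,0,1]])
    return K,np.array([c["k1"],0,0,0,0.]),np.array(c["camera_from_world"])
def ray(C,px):
    K,d,T=C;u=cv2.undistortPoints(np.array([[px]],float),K,d)[0,0]
    return -T[:3,:3].T@T[:3,3],T[:3,:3].T@np.array([u[0],u[1],1])
def onz(C,px,z):
    o,d=ray(C,px);return (o+d*(z-o[2])/d[2])
def proj(C,P):
    K,d,T=C;return cv2.projectPoints(np.array(P,float).reshape(-1,3),cv2.Rodrigues(T[:3,:3])[0],T[:3,3],K,d)[0][:,0]
E
python3 - <<'E'
from h import *
t=cv2.imread("pics/top0.png");s=cv2.imread("pics/side0.png")
a=cv2.resize(t[170:265,285:415],None,fx=6,fy=6,interpolation=cv2.INTER_CUBIC);a=cv2.convertScaleAbs(a,alpha=1.5)
cv2.imwrite("pics/tc.png",a)
b=cv2.resize(s[190:315,270:405],None,fx=4.8,fy=4.8,interpolation=cv2.INTER_CUBIC)
cv2.imwrite("pics/sc.png",cv2.convertScaleAbs(b,alpha=1.3))
hsv=cv2.cvtColor(t,cv2.COLOR_BGR2HSV)
m=((hsv[:,:,1]<70)&(hsv[:,:,2]>85)).astype(np.uint8)*255;m[:183]=0;m[252:]=0;m[:,:290]=0;m[:,415:]=0
cs,_=cv2.findContours(m,0,2);c=max(cs,key=cv2.contourArea);r=cv2.minAreaRect(c);print(r,cv2.boxPoints(r))
E
```

```text
((350.4268493652344, 214.3414764404297), (104.06612396240234, 46.86467742919922), 12.094757080078125) [[294.63904 226.35124]
 [304.45856 180.52684]
 [406.21466 202.33171]
 [396.39514 248.15611]]
```

View pics/tc.png

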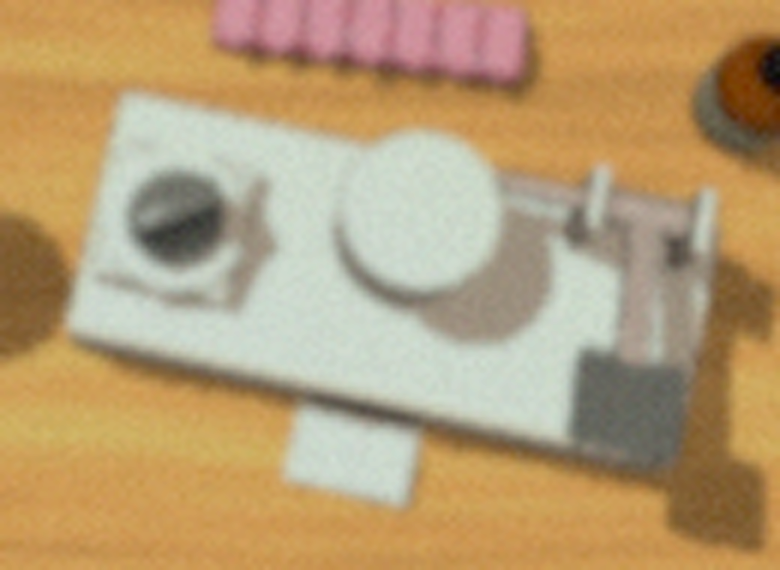

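View pics/sc.png

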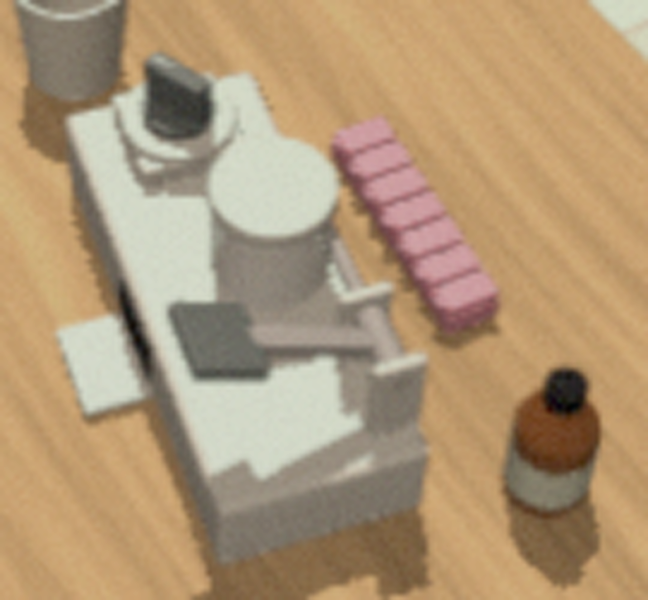

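The crops show: in the top crop, block corners at (122,92), (72,332) and (665,465), dial disc at (178,218), hopper top at (422,213) and pad at (630,408). In the side crop, the top edge of the bar runs from about (150,60) to (212,93).

```bash
cat >> h.py <<'E'
def tc(x,y): return ((x+.5)/6-.5+285,(y+.5)/6-.5+170)
def sc(x,y): return ((x+.5)/4.8-.5+270,(y+.5)/4.8-.5+190)
E
python3 - <<'E'
from h import *
from scipy.optimize import least_squares
T=cal("top");S=cal("side")
obs=[]
L=lambda C,p,l:obs.append((C,p,np.array(l,float)))
L(T,tc(122,92),(.06,.145,.06));L(T,tc(72,332),(-.06,.145,.06));L(T,tc(665,465),(-.06,-.145,.06))
L(T,tc(422,213),(.02,0,.13));L(T,tc(178,218),(0,.105,.095));L(T,tc(630,408),(-.0466,-.1,.152))
L(S,sc(68,120),(-.06,.145,.06));L(S,sc(250,76),(.06,.145,.06));L(S,sc(218,508),(-.06,-.145,.06));L(S,sc(425,455),(.06,-.145,.06))
L(S,sc(273,187),(.02,0,.13));L(S,sc(219,340),(-.0466,-.1,.152))
def w(p,l):
    c,s=np.cos(p[2]),np.sin(p[2]);return np.array([p[0]+c*l[0]-s*l[1],p[1]+s*l[0]+c*l[1],l[2]])
def f(p): return np.concatenate([proj(C,w(p,l))[0]-q for C,q,l in obs])
r=least_squares(f,[.43,-.08,-.2],loss='soft_l1');p=r.x;print("pose",p[:2],np.degrees(p[2]));print(f(p).reshape(-1,2).round(1))
for n,l in dict(dial=(0,.105,.112),pivot=(.045,-.1,.105),pad=(-.0477,-.1,.152),padlevel=(-.055,-.1,.11)).items():print(n,w(p,l))
np.save("pose.npy",p)
for a,b in(((150,60),(212,93)),):
    A=onz(S,sc(*a),.119);B=onz(S,sc(*b),.119);print("bar",A,B,np.degrees(np.arctan2(*(B-A)[[1,0]])))
for a in((135,225),(220,185),(150,200),(210,180),(152,258),(222,208)): print(a,onz(T,tc(*a),.119)[:2])
# dial crop, enhanced
t=cv2.imread("pics/top0.png");s=cv2.imread("pics/side0.png")
a=cv2.resize(t[192:222,300:332],(480,450),interpolation=cv2.INTER_CUBIC);b=cv2.resize(s[196:226,290:318],(300,321),interpolation=cv2.INTER_CUBIC)
c=np.zeros((450,790,3),np.uint8);c[:,:480]=a;c[:321,485:785]=b;cv2.imwrite("pics/d.png",cv2.convertScaleAbs(c,alpha=1.8))
E
```

```text
pose [ 0.60235588 -0.07268383] -12.079563739414272
[[ 0.4 -1.3]
 [-0.9  0.2]
 [ 3.1  0.8]
 [ 0.6 -0.7]
 [ 0.2 -0.7]
 [ 0.5 -0.5]
 [-2.  -0.9]
 [-0.6 -1.7]
 [-0.4  1.8]
 [ 1.2 -0.5]
 [-0.7 -0.1]
 [-1.2 -0.1]]
dial [0.62432921 0.02999126 0.112     ]
pivot [ 0.62543251 -0.17988676  0.105     ]
pad [ 0.53478508 -0.16048745  0.152     ]
padlevel [ 0.52764672 -0.15895978  0.11      ]
bar [0.61755445 0.0453715  0.119     ] [0.6351235  0.00533344 0.119     ] -66.30771429879677
(135, 225) [0.61526225 0.04917805]
(220, 185) [0.63337408 0.01218331]
(150, 200) [0.6264038  0.04276973]
(210, 180) [0.63555696 0.01658436]
(152, 258) [0.60077812 0.04156766]
(222, 208) [0.62316398 0.01123113]
```

View pics/d.png

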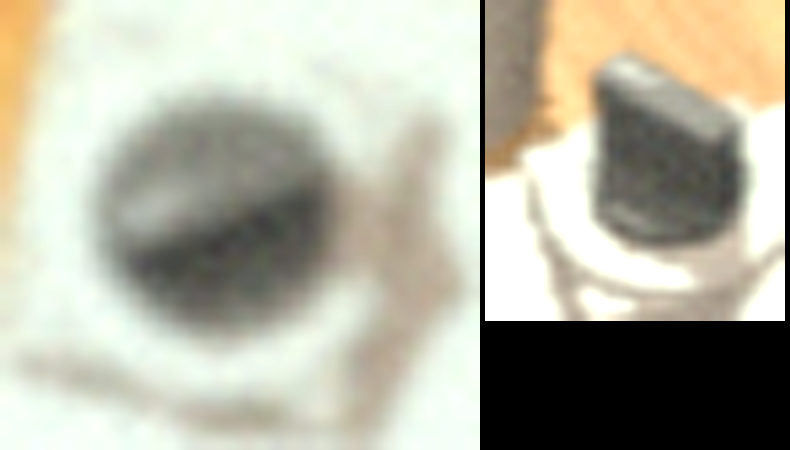

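The dial crop shows the bar's top face running along about −64° in world, and the dispenser yaw is −12°. The dial is therefore at about 52° (0.91 rad) and needs a 52° anticlockwise turn. I'll move above the dial now.

```bash
python3 -m crank '[{"gripper":50,"travel":[-37.6,-23.7,0],"twist":[0,0,0]},{"gripper":50,"travel":[-37.6,-23.7,0],"twist":[0,0,0]},{"gripper":50,"travel":[-37.6,-23.7,0],"twist":[0,0,0]},{"gripper":50,"travel":[-37.6,-23.7,0],"twist":[0,0,0]},{"gripper":50,"travel":[-37.6,-23.7,0],"twist":[0,0,0]},{"gripper":50,"travel":[-37.6,-23.7,0],"twist":[0,0,0]},{"gripper":50,"travel":[-37.6,-23.7,0],"twist":[0,0,0]},{"gripper":50,"travel":[-37.6,-23.7,0],"twist":[0,0,0]},{"gripper":50,"travel":[-37.6,-23.7,0],"twist":[0,0,0]},{"gripper":50,"travel":[-37.6,-23.7,0],"twist":[0,0,0]},{"gripper":50,"travel":[-37.6,-23.7,0],"twist":[0,0,0]},{"gripper":50,"travel":[-37.6,-23.7,0],"twist":[0,0,0]}]' 30
python3 -m crank '[{"gripper":50,"travel":[-37.6,-23.7,0],"twist":[0,0,0]},{"gripper":50,"travel":[-37.6,-23.7,0],"twist":[0,0,0]},{"gripper":50,"travel":[-37.6,-23.7,0],"twist":[0,0,0]},{"gripper":50,"travel":[-37.6,-23.7,0],"twist":[0,0,0]},{"gripper":50,"travel":[0,0,0],"twist":[0,0,0.178]},{"gripper":50,"travel":[0,0,0],"twist":[0,0,0.178]},{"gripper":50,"travel":[0,0,0],"twist":[0,0,0.178]},{"gripper":50,"travel":[0,0,0],"twist":[0,0,0.178]},{"gripper":50,"travel":[0,0,0],"twist":[0,0,0.178]},{"gripper":50,"travel":[0,0,0],"twist":[0,0,0]},{"gripper":50,"travel":[0,0,0],"twist":[0,0,0]}]'
python3 - <<'E'
from h import *
C=cal("wrist");o=bot.get_obs();im=bot.camera("wrist");cv2.imwrite("pics/w1.png",im[:,:,::-1]);print(o["q"],o["ee_pos"],o["tcp_rot"],o["wrist_force"])
p=np.load("pose.npy");print(proj(C,[[.6243,.03,.119],[.6243,.03,.089]]))
np.save("wc.npy",np.array([C[0].ravel().tolist(),C[1].tolist(),C[2].ravel().tolist()],dtype=object),allow_pickle=True)
E
```

```text
time: 1.6
ee_pos: [0.5005, 0.1551, 0.231]
tcp_rot: [-180.0, -0.0, 166.9]
wrist_force: [1.1, 0.5, 0.0]
opening: 0.0499
grasp_force: 0.0
time: 2.98
ee_pos: [0.6246, 0.0299, 0.231]
tcp_rot: [-180.0, -0.0, 116.1]
wrist_force: [0.4, -0.0, 0.3]
opening: 0.0497
grasp_force: 0.0
[ 2.74173581e+00  1.58039929e+01  2.24739523e+01  9.66953838e+01
 -1.58381647e-03  6.66175165e+01] [0.62460276 0.02990364 0.23103413] [-1.79976035e+02 -8.63636960e-03  1.16124218e+02] [ 0.40131169 -0.04546663  0.27028812]
[[314.91731247 198.92485125]
 [315.09818876 190.52311063]]
```

View pics/w1.png

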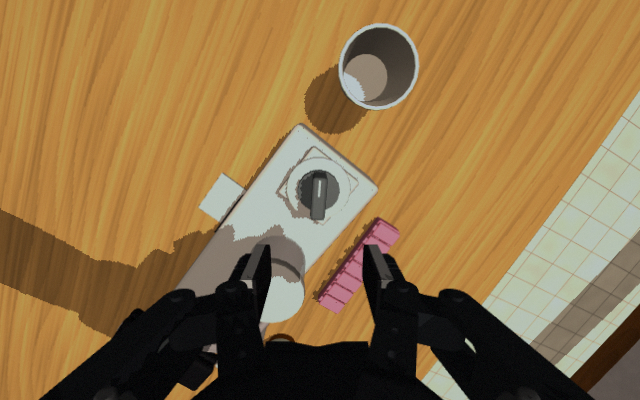

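The wrist view shows the bar top centred at about (318.5,196), aligned with the fingers and within a few pixels of the prediction (315,199). I'll compute the offset.

Run:
```python
from h import *
C=cal("wrist")
im=cv2.imread("pics/w1.png");g=im[150:235,280:360].max(2);h=cv2.cvtColor(im,cv2.COLOR_BGR2HSV)[150:235,280:360]
m=((h[:,:,2]<125)&(h[:,:,1]<60)).astype(np.uint8)
n,l,s,c=cv2.connectedComponentsWithStats(m);i=1+np.argmax(s[1:,4]);print("disc+bar blob",s[i],c[i]+[280,150])
o=bot.get_obs();R=np.array(cv2.Rodrigues(np.zeros(3))[0])
a=np.radians(116.1);X=np.array([np.cos(a),np.sin(a)]);Y=np.array([np.sin(a),-np.cos(a)])
for px,z in(((318.5,196),.119),((319.5,190),.089)):
    P=onz(C,px,z);d=(P[:2]-o["ee_pos"][:2])*1000;print(P,"tool",d@X,d@Y)
```

```text
disc+bar blob [  17   20   43   52 1469] [317.54186521 192.49761743]
[0.62606604 0.03397145 0.119     ] tool 3.024609791029883 3.0980823636041643
[0.62814445 0.03247327 0.089     ] tool 0.7648330842814735 4.305441614887704
```

```bash
python3 -m crank '[{"gripper":50,"travel":[2,3,27],"twist":[0,0,0]},{"gripper":50,"travel":[0,0,27],"twist":[0,0,0]},{"gripper":50,"travel":[0,0,27],"twist":[0,0,0]},{"gripper":50,"travel":[0,0,27],"twist":[0,0,0]},{"gripper":50,"travel":[0,0,14],"twist":[0,0,0]},{"gripper":50,"travel":[0,0,13],"twist":[0,0,0]},{"gripper":0,"travel":[0,0,0],"twist":[0,0,0]},{"gripper":0,"travel":[0,0,0],"twist":[0,0,0]},{"gripper":0,"travel":[0,0,0],"twist":[0,0,0]},{"gripper":0,"travel":[0,0,0],"twist":[0,0,0]},{"gripper":0,"travel":[0,0,0],"twist":[0,0,0]},{"gripper":0,"travel":[0,0,0],"twist":[0,0,0]}]' 25
```

```text
time: 4.53
ee_pos: [0.6257, 0.0321, 0.0974]
tcp_rot: [-179.9, 0.1, 115.9]
wrist_force: [-7.1, -4.4, 2.8]
opening: 0.0134
grasp_force: 27.3
```

```bash
python3 -m crank '[{"gripper":0,"travel":[0,-1,0],"twist":[0,0,0]},{"gripper":0,"travel":[0,0,0],"twist":[0,0,-0.1]},{"gripper":0,"travel":[0,0,0],"twist":[0,0,-0.1]},{"gripper":0,"travel":[0,0,0],"twist":[0,0,-0.1]},{"gripper":0,"travel":[0,0,0],"twist":[0,0,-0.1]},{"gripper":0,"travel":[0,0,0],"twist":[0,0,-0.1]},{"gripper":0,"travel":[0,0,0],"twist":[0,0,-0.1]},{"gripper":0,"travel":[0,0,0],"twist":[0,0,-0.1]},{"gripper":0,"travel":[0,0,0],"twist":[0,0,-0.1]},{"gripper":0,"travel":[0,0,0],"twist":[0,0,0]},{"gripper":0,"travel":[0,0,0],"twist":[0,0,0]}]'
python3 -c "
from workcell import bot
o=bot.get_obs();print(o['torque'],o['q'])"
```

```text
time: 5.9
ee_pos: [0.6244, 0.0308, 0.0973]
tcp_rot: [-179.8, -0.0, 161.7]
wrist_force: [-9.7, -9.8, 4.9]
opening: 0.0134
grasp_force: 27.7
[-1.86867771  2.05873171 -0.04231454] [ 2.90044405 14.81602056  6.48114177 81.78134579 -0.17615365 21.23448536]
```

```bash
python3 -m crank '[{"gripper":0,"travel":[0,0,0],"twist":[0,0,-0.05]},{"gripper":0,"travel":[0,0,0],"twist":[0,0,-0.05]},{"gripper":0,"travel":[0,0,0],"twist":[0,0,-0.04]},{"gripper":0,"travel":[0,0,0],"twist":[0,0,0]}]'
python3 -c "
from workcell import bot
o=bot.get_obs();print(o['torque'],o['q'])"
```

```text
time: 6.4
ee_pos: [0.6243, 0.0305, 0.0974]
tcp_rot: [-179.8, -0.1, 169.6]
wrist_force: [-11.4, -11.3, 5.7]
opening: 0.0135
grasp_force: 36.0
[-1.99238046  2.2665334  -0.83717004] [ 2.88217905 14.81364864  6.48151764 81.79629809 -0.18682687 13.24646999]
```

The torque jumped to −0.84 N m, so the dial is at its end stop. I'll release it, lift and check.

```bash
python3 -m crank '[{"gripper":0,"travel":[0,0,0],"twist":[0,0,0.02]},{"gripper":45,"travel":[0,0,0],"twist":[0,0,0]},{"gripper":45,"travel":[0,0,0],"twist":[0,0,0]},{"gripper":45,"travel":[0,0,0],"twist":[0,0,0]},{"gripper":45,"travel":[0,0,-15],"twist":[0,0,0]},{"gripper":45,"travel":[0,0,-40],"twist":[0,0,0]},{"gripper":45,"travel":[0,0,-40],"twist":[0,0,0]},{"gripper":45,"travel":[0,0,-40],"twist":[0,0,0]},{"gripper":0,"travel":[0,0,0],"twist":[0,0,0]},{"gripper":0,"travel":[0,0,0],"twist":[0,0,0]}]'
python3 - <<'E'
from h import *
C=cal("wrist");o=bot.get_obs();im=bot.camera("wrist");cv2.imwrite("pics/w2.png",im[:,:,::-1]);print(o["ee_pos"],o["tcp_rot"])
p=np.load("pose.npy");c,s=np.cos(p[2]),np.sin(p[2])
print(proj(C,[[.6250+c*k,.032+s*k,.119] for k in(-.02,.02)]))
E
```

```text
time: 7.65
ee_pos: [0.6256, 0.0327, 0.2314]
tcp_rot: [180.0, 0.0, 168.6]
wrist_force: [-0.4, -0.6, -0.5]
opening: 0.0094
grasp_force: 0.0
[0.62564427 0.03267044 0.23137176] [1.79993671e+02 1.59916980e-02 1.68617773e+02]
[[314.59168355 176.21977748]
 [314.10744418 217.73765582]]
```

View pics/w2.png

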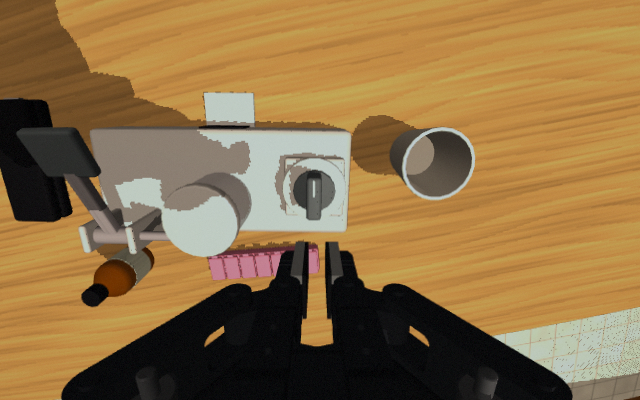

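The dial bar at (314,196) now lies exactly along the dispenser's x axis, so the dial is at its stop. The bystanders are untouched. Next is the lever.

```bash
python3 -m crank '[{"gripper":0,"travel":[9.2,-34.1,0],"twist":[0,0,0]},{"gripper":0,"travel":[9.2,-34.1,0],"twist":[0,0,0]},{"gripper":0,"travel":[9.2,-34.1,0],"twist":[0,0,0]},{"gripper":0,"travel":[9.2,-34.1,0],"twist":[0,0,0]},{"gripper":0,"travel":[9.2,-34.1,0],"twist":[0,0,0]},{"gripper":0,"travel":[9.2,-34.1,0],"twist":[0,0,0]},{"gripper":0,"travel":[0,0,30],"twist":[0,0,0]},{"gripper":0,"travel":[0,0,30],"twist":[0,0,0]},{"gripper":0,"travel":[0,0,0],"twist":[0,0,0]},{"gripper":0,"travel":[0,0,0],"twist":[0,0,0]}]'
python3 - <<'E'
from h import *
im=bot.camera("side");S=cal("side");o=bot.get_obs();print(o["opening"],proj(S,[o["ee_pos"]]))
cv2.imwrite("pics/s2.png",cv2.resize(im[150:315,270:405,::-1],None,fx=3.6,fy=3.6,interpolation=cv2.INTER_CUBIC))
E
```

```text
time: 8.95
ee_pos: [0.5311, -0.157, 0.1719]
tcp_rot: [-180.0, 0.0, 168.6]
wrist_force: [0.5, -0.6, -0.1]
opening: 0.0001
grasp_force: 0.0
0.00015170555657832547 [[311.69176879 254.97220165]]
```

View pics/s2.png

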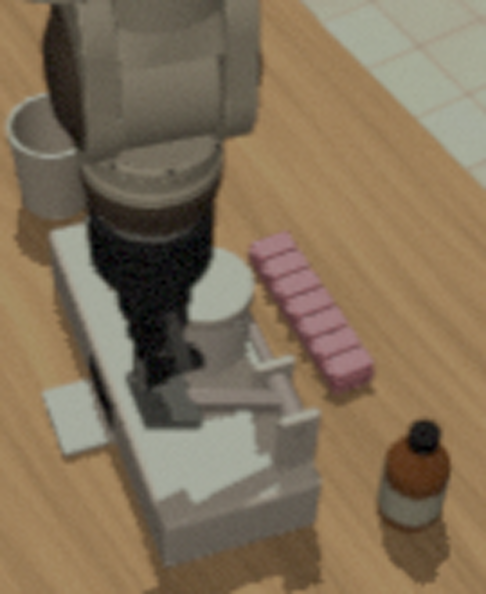

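The side view shows the shut fingertips at about (155,378) in the crop, just above the pad at (165,395). I'll press down 62 mm in steps to z = 0.110.

```bash
python3 -m crank '[{"gripper":0,"travel":[0,0,10],"twist":[0,0,0]},{"gripper":0,"travel":[0,0,10],"twist":[0,0,0]},{"gripper":0,"travel":[0,0,6],"twist":[0,0,0]},{"gripper":0,"travel":[0,0,6],"twist":[0,0,0]},{"gripper":0,"travel":[0,0,0],"twist":[0,0,0]},{"gripper":0,"travel":[0,0,0],"twist":[0,0,0]}]'
python3 -m crank '[{"gripper":0,"travel":[0,0,5],"twist":[0,0,0]},{"gripper":0,"travel":[0,0,5],"twist":[0,0,0]},{"gripper":0,"travel":[0,0,5],"twist":[0,0,0]},{"gripper":0,"travel":[0,0,5],"twist":[0,0,0]},{"gripper":0,"travel":[0,0,5],"twist":[0,0,0]},{"gripper":0,"travel":[0,0,4],"twist":[0,0,0]},{"gripper":0,"travel":[0,0,0],"twist":[0,0,0]},{"gripper":0,"travel":[0,0,0],"twist":[0,0,0]},{"gripper":0,"travel":[0,0,0],"twist":[0,0,0]},{"gripper":0,"travel":[0,0,0],"twist":[0,0,0]}]'
python3 - <<'E'
from h import *
im=bot.camera("side");o=bot.get_obs();print(o["ee_pos"],o["wrist_force"])
cv2.imwrite("pics/s3.png",cv2.resize(im[150:315,270:405,::-1],None,fx=3.6,fy=3.6,interpolation=cv2.INTER_CUBIC))
E
```

```text
time: 9.75
ee_pos: [0.5312, -0.1571, 0.1396]
tcp_rot: [-180.0, 0.0, 168.6]
wrist_force: [-0.3, -0.1, 3.9]
opening: 0.0001
grasp_force: 1.6
time: 11.0
ee_pos: [0.5307, -0.157, 0.1101]
tcp_rot: [180.0, -0.0, 168.6]
wrist_force: [-4.4, 0.3, 4.5]
opening: -0.0004
grasp_force: 2.9
[ 0.53065798 -0.15699937  0.1100998 ] [-4.09633551  1.11279693  6.21930094]
```

View pics/s3.png

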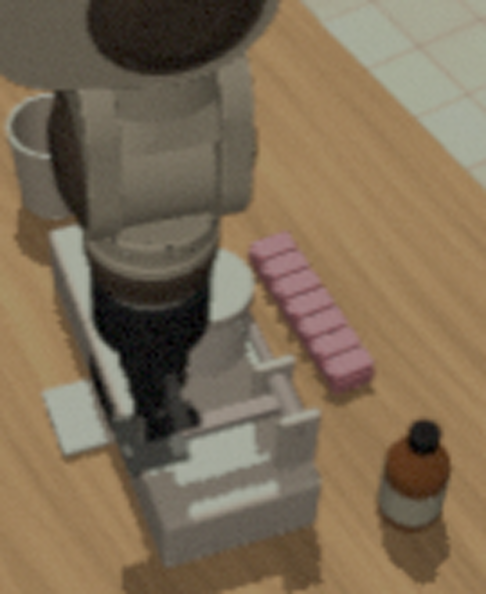

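The lever arm looks level, running from the pivot (290,385) to the pad (150,450). The tip is at z = 0.110 with about 5–6 N on it, as expected at level.

```bash
python3 -c "
from workcell import bot
print(bot.job_done())"
```

```text
the job is handed in; nothing more can be done
None
```

I turned the dial to its anticlockwise end stop and handed the job in with the fingers holding the lever level at about 5 N; the bystanders in my last pictures had not moved, and no verdict came back.

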